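# Press a loose wheel home on its axle in a lever press

### The job

To press the wheelset's loose wheel home on its axle, leave the press's safety catch on while you lay the wheelset in the vee cradle, loose wheel towards the ram, and let go of it; then flip the catch off by pushing its paddle down all the way, and pull the lever by its handle towards the cradle until the ram has pushed the wheel fully home against the axle's shoulder. Finish while still holding the lever there, the ram pressing firmly on the wheel, so that the fitting compound can set: do not let the lever go. The other things on the bench stay where they are.

Things in the scene. Friction and masses are not known exactly. Their poses are not given: they have to be found in the camera images.
- wheelset: bare steel wheelset standing on its wheels on the bench. Origin on the axle line, midway between the wheel backs when home, 25 mm up. x axis along the axle to the loose wheel, at the start the one farther from the robot. Wheels 50 mm across, hubs 18 mm; backs at x -29 and +29 mm when home; fixed hub ends at x -43. Grip from above the round 11 mm bar between the wheels, at its middle. About 0.28 kg
- loose_wheel (a joint): how far the loose wheel stands out from its home on the axle, m: 0 = home, its back hard against the axle's shoulder; 0.008 to 0.010 at the start. A tight push fit: sliding it takes about 22 N
- loose_hub (a point): centre of the outer hub face of the loose wheel, on the axle line: x = +43 mm plus joint loose_wheel in the wheelset's frame
- wheel_press: small grey bench press, fixed: base plate 260 x 110 x 14 mm (x -135 to 125). Origin on the bench under it; z up, x from the anvil (end nearer the robot) to the lever (far end). Press frame, mm: anvil block x -128 to -97, y -24 to 24, top z 79; drawn-back ram nose face x +10; ram guide x 22 to 50, y -26 to 26, top z 81; catch post x 102 to 111, y 34 to 55, top z 99
- cradle (a point): where the wheelset's origin lies when seated (4 mm either way along x): press frame x -50, y 0, z 59 mm, axes as the press. Two steel plates, 17 to 25 mm either side along x, each with a 90 degree vee 34 mm wide at the top (z 68), carry the axle bar along x, wheels outside the plates, fixed wheel at the anvil side. Between and below, 34 mm wide down to z 18, room for fingers
- press_ram: steel ram, nose 22 mm across, on the axle line. Origin at the centre of the nose face. The lever moves it along press -x, 40 mm per rad, 25 mm at most; it springs back with the lever. It first slides the wheelset along until the fixed hub meets the anvil pad (x -97), then the wheel along the axle: home at 21 mm
- press_lever (a joint): lever angle, rad: 0 = parked, leaning 0.3 rad away from the cradle; grows as its top is pulled to the cradle; limit 0.62. With the catch on it moves at most 0.05. A spring returns it. The wheel comes home at about 0.52. At the bar: 3 N at the start, rising to 7 N by the spring, 6 N more while the wheel slides; then it stops hard. Press with 12 to 25 N in all
- lever_grip (a point): middle of the lever's handle: a black round cross bar, 16 mm in diameter, 64 mm long, lying along the press's y on top of the lever's 10 mm stem like a T. 150 mm from the pivot, about 163 mm above the bench. Grip the bar from above at its middle with the fingers closing along the press's x (it may turn between them), or hook it from its far side
- lever_pivot (a point): the lever's pivot axis, which runs along the press's y: x 85, y 0, z 20 mm in the press frame. The cross bar swings about it in a 150 mm arc
- safety_catch (a joint): safety catch angle, rad: 0 = on (0 to 0.08 at the start), a steel blade lies in front of the lever's stop pin; 0.9 = fully off, blade lifted clear, its stop; lever free from 0.7. Pushing the paddle down turns it; a friction washer keeps it where it is left; takes about 2 N
- catch_paddle (a point): middle of the top face of the catch's paddle, a ribbed steel plate 22 x 22 mm beside the lever. It swings about an axis along the press's x through y 45, z 92 mm, 50 mm out. Press frame, mm: on x 96, y 89, z 116, sloping up and outward by 0.44 rad; fully off y 91, z 73, sloping down by 0.46 rad. Free air below it
- solder_reel: small blue-flanged reel of solder, 63 mm across and 50 mm high, standing near the press; a bystander to be left alone; origin at the centre of its underside
- screwdriver: screwdriver with red handle, 196 mm long, lying near the press; a bystander to be left alone; origin under its middle
- nail_box: small open clear box of track nails, 51 x 50 x 30 mm, standing near the press; a bystander to be left alone; origin at the centre of its underside

How it is judged:
By the outcome, as a careful person would: the job done as asked, in the order asked, and still so for the second after the job is handed in, while the arm keeps its last pose, push and grip.
It also fails if it takes over 69 s, if anything falls off the work surface, if the arm or the gripper's body presses on something with over 40 N, if the wrist force passes 120 N, or if a joint passes its speed limit or range.

### The arm

A 6-joint arm with a two-finger parallel gripper is mounted at the origin on the work surface; the furniture and walls round the work are solid. World frame = base frame: x ahead of the robot, y to its left, z up, the work surface at z = 0. Lengths are in m, angles in rad, forces in N, time in s.
With the tool pointing down it reaches from about 0.35 to 0.875 m from the base axis. Payload 4.2 kg.
Tool frame: the origin (TCP) lies midway between the tips of the shut fingers; the grasp point (between the pads) lies env.grasp_offset behind it (env.grasp_offset is the distance from the TCP to the grasp point, in m); z points along the fingers, y is the line along which they close (so a half turn about z gives the same grasp; the last joint's range is limited). The gripper opens to 85 mm and grips with 20 to 120 N. Pads are 22 mm wide; open, the fingers measure 114 mm over their backs; the gripper's body (76 mm by 85 mm) begins 54 mm behind the grasp point. The pads swing forward as they close: fully open they stand 13 mm farther back than shut.
Start: joints at [1.528, 0.385, 0.008, 0, -1.194, -0.259], TCP at [0.186, 0.597, 0.231] pointing down, gripper open.
Joint ranges: [-3.14, 3.14], [-1.21, 2.06], [-1.07, 1.41], [-3.16, 2.05], [-2.99, -0.16], [-3.1, 3.1]. Speed limits (rad/s): [2.79, 2.79, 3.14, 3.14, 3.14, 3.14].

### API

Orientations are given as a 3x3 rotation matrix whose columns are the frame's x, y, z axes.
In Python, from bench import env gives the robot as it stands.
- The arm moves only by the shell command python3 -m creep 'ROWS' [FORCE]. ROWS is JSON, a list of rows, each an object of numbers: "rx", "ry", "rz": the turn, a rotation vector about the tool's x, y, z in rad; "dx", "dy", "dz": the shift along the tool's x, y, z in cm; "fingers": the finger opening in cm, from 0 to 8.54. A call has exactly 10 rows; each row is the pose to reach, as a shift and turn from the pose commanded when the call began, along the tool's axes at that moment; what a row does not reach only later rows make up. A row lasts 1/8 s, in which the tool goes at most 62.5 mm and 10.7 degrees, less where a joint would pass 70% of its speed; a pose out of reach is approached as far as the arm can. A call with a gripper value outside its range is refused whole. The fingers move at their own pace and stop on an object; FORCE is the grip in N (left out, the last holds). Time passes only in rows, so rows that repeat a pose let the fingers close, or fill a call up. It gives the time, the measured TCP pose, the force, the opening and the grip force at its end, in the units of the state.
- env.read_state(): the state, without advancing time (a new reading comes with each control period).
- env.snapshot(name): name is "scene" or "side" or "wrist"; returns the picture (400x640x3 uint8, red, green, blue); there is no depth.
- env.camera_info(name): a dict with "fx", "fy", "cx", "cy" (pixels), "R" (3x3) and "t" (3): a world point X has camera coordinates R X + t. Camera axes: x right, y down, z forward; pixel columns grow to the right and rows downward; lengths in m; the calibration is good to about 2 mm. A picture is of the moment at which its call begins: read the wrist's pose just before it. camera_info takes no time and is no camera call; for the wrist camera it gives the pose at the moment of the call.
- env.job_done(): hands the job in; it is judged then, once.
The state is a dict: "time_s": time; "joints": joint angles; "joint_vel": joint speeds; "tau": joint torques, N m; "tool_pos": TCP position; "orientation": TCP orientation; "wrist_force": force on the tool from outside, world axes, zero at the start; "ft_torque": the same for the moment, N m; "gripper_width": finger opening in m; "grasp_force": force on a finger pad.
Only numpy, scipy, OpenCV 4.12 (cv2) and the standard library are available. Lean on these libraries where they do the work, as an engineer would, in place of code of your own. Each camera call takes 0.05 s, during which the arm holds its last target. There are 200 camera calls.

## Working session

There is one attempt and no reset: what is moved stays moved. The work goes in short steps, Python scripts to look and compute and a shell command to move; the robot and the scene stay as the last step left them, time stands still between calls to the robot, and variables do not carry over. Pictures are saved under pics/ and viewed, at most 10 in all, crops included, and the job is handed in when it is done.

```bash
mkdir -p pics; ls; python3 - <<'E'
from bench import env
import cv2,numpy as np
np.set_printoptions(precision=4,suppress=True)
s=env.read_state();print(s['tool_pos'],s['orientation'],env.grasp_offset,s['time_s'],s['wrist_force'])
for n in("scene","side"):
    cv2.imwrite(f"pics/{n}0.png",env.snapshot(n)[:,:,::-1]);c=env.camera_info(n);print(n,c)
E
```

```text
pics
[0.1856 0.5962 0.2302] [[ 0.9548 -0.2974 -0.0006]
 [-0.2974 -0.9548 -0.0021]
 [ 0.0001  0.0022 -1.    ]] 0.0187 0.0 [-0.4962 -0.4636 -0.3471]
scene {'fx': 480.87963155012477, 'fy': 480.87963155012477, 'cx': 318.77990193388797, 'cy': 209.4185561298813, 'R': array([[-0.8778, -0.4789, -0.0093],
       [-0.3476,  0.6503, -0.6755],
       [ 0.3295, -0.5897, -0.7373]]), 't': array([0.3332, 0.4868, 0.9802])}
side {'fx': 426.76641113445066, 'fy': 426.76641113445066, 'cx': 327.646136962594, 'cy': 194.5310942372059, 'R': array([[ 0.8615, -0.5071, -0.0239],
       [-0.3008, -0.4719, -0.8288],
       [ 0.409 ,  0.7212, -0.5591]]), 't': array([-0.6015,  0.1028,  1.2475])}
```

View pics/scene0.png

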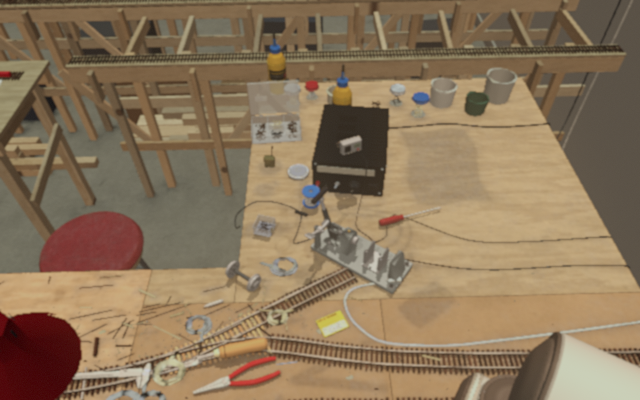

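View pics/side0.png

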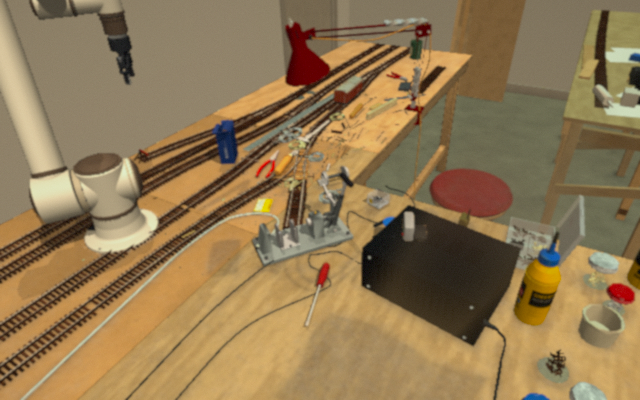

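The scene picture shows the wheelset near (243,277) and the press from (325,235) to (400,275). The reel is at (312,197), the nail box at (264,228) and the screwdriver at (410,215). I'll zoom in next.

```bash
python3 - <<'E'
import cv2
a=cv2.imread('pics/scene0.png')[175:300,220:420];cv2.imwrite('pics/c1.png',cv2.resize(a,None,fx=4,fy=4,interpolation=cv2.INTER_CUBIC))
a=cv2.imread('pics/side0.png')[155:270,240:400];cv2.imwrite('pics/c2.png',cv2.resize(a,None,fx=5,fy=5,interpolation=cv2.INTER_CUBIC))
E
```

```text
(no output)
```

View pics/c1.png

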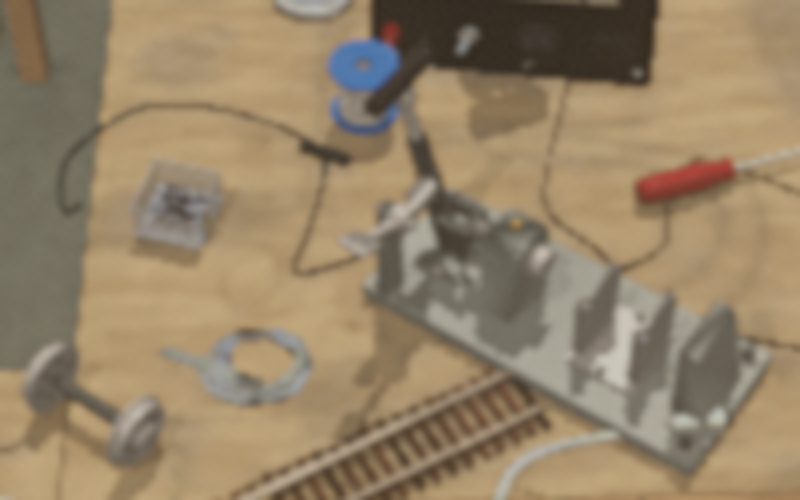

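View pics/c2.png

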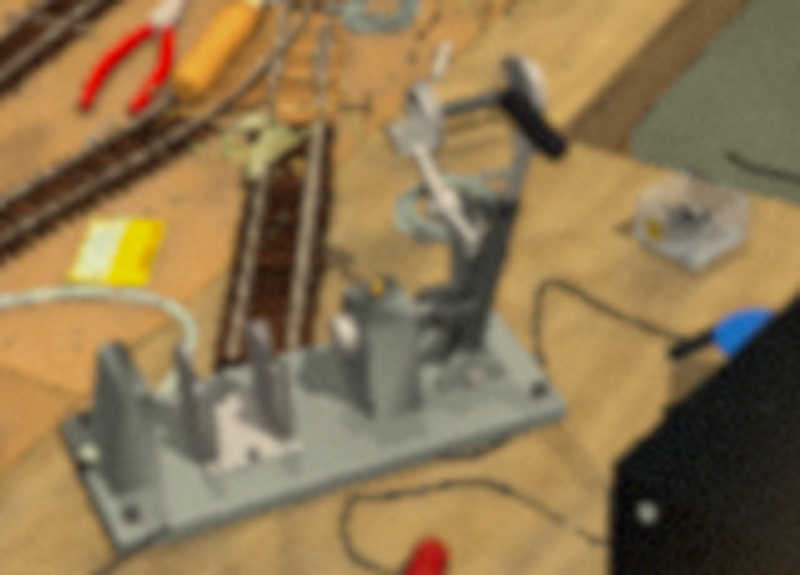

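Both crops agree: in the zoomed scene picture the base-plate corners are at (690,462), (770,350) and (370,285), and the lever bar ends at (370,108) and (428,45). The wheels are at (50,377) and (137,430).

```bash
cat > h.py <<'E'
import numpy as np,cv2
from bench import env
from scipy.optimize import least_squares
np.set_printoptions(precision=4,suppress=True)
def proj(c,X):
    p=np.atleast_2d(X)@c['R'].T+c['t']; return np.c_[c['fx']*p[:,0]/p[:,2]+c['cx'],c['fy']*p[:,1]/p[:,2]+c['cy']]
def T(q,P):
    c,s=np.cos(q[2]),np.sin(q[2]);P=np.atleast_2d(P)
    return np.c_[q[0]+c*P[:,0]-s*P[:,1],q[1]+s*P[:,0]+c*P[:,1],P[:,2]]
def fit(obs,q0):   # obs: list of (cam,P mm array,uv array)
    f=lambda q:np.concatenate([(proj(c,T(q,np.array(P)/1000.))-np.array(uv)).ravel() for c,P,uv in obs])
    r=least_squares(f,q0,loss='soft_l1',f_scale=1.);return r.x,f(r.x).reshape(-1,2)
def ray(c,uv,z):
    d=c['R'].T@np.array([(uv[0]-c['cx'])/c['fx'],(uv[1]-c['cy'])/c['fy'],1]);o=-c['R'].T@c['t'];return o+d*(z-o[2])/d[2]
E
python3 - <<'E'
from h import *
sc,sd=env.camera_info('scene'),env.camera_info('side')
a=lambda L:np.array(L)/4+[220,175]
b=lambda L:np.array(L)/5+[240,155]
P=[[-135,55,14],[-135,-55,14],[125,55,14],[129.3,32,163.3],[129.3,-32,163.3]]
UV=a([[690,460],[770,350],[368,283],[370,106],[426,45]])
P2=[[-135,55,14],[-135,-55,14],[125,-55,14],[129.3,32,163.3],[129.3,-32,163.3]]
UV2=b([[65,425],[122,545],[563,405],[508,98],[560,150]])
g=ray(sc,UV[:2].mean(0),.014);print(g)
for y0 in(-1,0,1):
    print(*fit([(sc,P,UV),(sd,P2,UV2)],[g[0]+.1,g[1],y0]))
w=[ray(sc,p,.025) for p in a([[50,377],[137,430]])];print(w, [ray(sd,p,.025) for p in b([[412,118],[525,80]])])
for n,p,z in(('reel',[363,85],.025),('nail',[178,205],.015),('sd1',[640,190],.012),('sd2',[790,152],.01)):print(n,ray(sc,a([p])[0],z))
E
```

```text
[ 0.2991 -0.3071  0.014 ]
[ 0.4324 -0.3268 -0.1107] [[ 0.7075 -0.1758]
 [ 0.8332 -1.5444]
 [-1.9265 -1.5424]
 [ 0.1338 -0.2426]
 [ 0.2628  0.4255]
 [-1.1401 -1.6362]
 [-0.8134 -0.7457]
 [ 1.4017 -0.9054]
 [-0.1525 -0.7293]
 [ 0.0628  0.2671]]
[ 0.4324 -0.3268 -0.1107] [[ 0.7075 -0.1758]
 [ 0.8332 -1.5444]
 [-1.9265 -1.5424]
 [ 0.1338 -0.2426]
 [ 0.2628  0.4255]
 [-1.1401 -1.6362]
 [-0.8134 -0.7457]
 [ 1.4017 -0.9054]
 [-0.1525 -0.7293]
 [ 0.0628  0.2671]]
[ 0.4324 -0.3268 -0.1107] [[ 0.7075 -0.1758]
 [ 0.8332 -1.5444]
 [-1.9265 -1.5424]
 [ 0.1338 -0.2426]
 [ 0.2628  0.4255]
 [-1.1401 -1.6362]
 [-0.8134 -0.7457]
 [ 1.4017 -0.9054]
 [-0.1525 -0.7293]
 [ 0.0628  0.2671]]
[array([ 0.6961, -0.1101,  0.025 ]), array([ 0.6229, -0.1027,  0.025 ])] [array([ 0.6158, -0.1071,  0.025 ]), array([ 0.7046, -0.1063,  0.025 ])]
reel [ 0.6454 -0.4379  0.025 ]
nail [ 0.7084 -0.2806  0.015 ]
sd1 [ 0.4256 -0.4509  0.012 ]
sd2 [ 0.3446 -0.5379  0.01  ]
```

```bash
python3 - <<'E'
from h import *
sc,sd=env.camera_info('scene'),env.camera_info('side')
Pm=lambda c:np.diag([1,1,1])@np.array([[c['fx'],0,c['cx']],[0,c['fy'],c['cy']],[0,0,1]])@np.c_[c['R'],c['t']]
for p,q in(([35,365],[305,60]),([10,330],[292,25]),([75,350],[320,80])):
    X=cv2.triangulatePoints(Pm(sc),Pm(sd),np.array(p,float).reshape(2,1),np.array(q,float).reshape(2,1));X=(X[:3]/X[3]).T;print(X,proj(sc,X),proj(sd,X))
E
```

```text
[[0.7775 0.3344 0.2621]] [[ 27.8035 355.4387]] [[299.9992  64.4338]]
[[0.7388 0.3303 0.403 ]] [[  5.1247 322.8168]] [[288.811   28.1371]]
[[0.7959 0.2669 0.1929]] [[ 66.2649 338.6471]] [[313.2695  85.7789]]
```

```bash
python3 -m creep '[{"dx":4.5,"dy":3.8,"dz":-0.5,"rz":-0.03},{"dx":9,"dy":7.7,"dz":-1,"rz":-0.06},{"dx":13.5,"dy":11.5,"dz":-1.5,"rz":-0.09},{"dx":18,"dy":15.3,"dz":-2,"rz":-0.12},{"dx":22.5,"dy":19.1,"dz":-2,"rz":-0.15},{"dx":27,"dy":23,"dz":-2,"rz":-0.18},{"dx":31.5,"dy":26.8,"dz":-2,"rz":-0.21},{"dx":36,"dy":30.6,"dz":-2,"rz":-0.24},{"dx":40.5,"dy":34.4,"dz":-2,"rz":-0.25},{"dx":45,"dy":38.3,"dz":-2,"rz":-0.25}]'; python3 -c "
from h import *
s=env.read_state();print(s['tool_pos'],s['orientation'],s['joints'])"
```

```text
[0.1856 0.5963 0.2303] [[ 0.9548 -0.2974 -0.0005]
 [-0.2974 -0.9548 -0.0019]
 [ 0.0001  0.002  -1.    ]] [ 1.5276  0.3855  0.0067 -0.0004 -1.194  -0.2586]schema error: expected keys rx, ry, rz, dx, dy, dz, fingers
```

```bash
python3 -m creep '[{"rx":0,"ry":0,"dx":4.5,"dy":3.8,"dz":-0.5,"rz":-0.03,"fingers":8.5},{"rx":0,"ry":0,"dx":9,"dy":7.7,"dz":-1,"rz":-0.06,"fingers":8.5},{"rx":0,"ry":0,"dx":13.5,"dy":11.5,"dz":-1.5,"rz":-0.09,"fingers":8.5},{"rx":0,"ry":0,"dx":18,"dy":15.3,"dz":-2,"rz":-0.12,"fingers":8.5},{"rx":0,"ry":0,"dx":22.5,"dy":19.1,"dz":-2,"rz":-0.15,"fingers":8.5},{"rx":0,"ry":0,"dx":27,"dy":23,"dz":-2,"rz":-0.18,"fingers":8.5},{"rx":0,"ry":0,"dx":31.5,"dy":26.8,"dz":-2,"rz":-0.21,"fingers":8.5},{"rx":0,"ry":0,"dx":36,"dy":30.6,"dz":-2,"rz":-0.24,"fingers":8.5},{"rx":0,"ry":0,"dx":40.5,"dy":34.4,"dz":-2,"rz":-0.25,"fingers":8.5},{"rx":0,"ry":0,"dx":45,"dy":38.3,"dz":-2,"rz":-0.25,"fingers":8.5}]'; python3 -c "
from h import *
s=env.read_state();print(s['tool_pos'],s['orientation'],s['joints'])"
```

```text
time_s: 1.35
tool_pos: [0.5021, 0.0955, 0.2511]
orientation: [[0.999, -0.052, -0.0], [-0.052, -0.999, 0.0], [-0.0, -0.0, -1.0]]
wrist_force: [1.5, 0.7, 1.0]
gripper_width: 0.085
grasp_force: 0.0
[0.5021 0.0955 0.2511] [[ 0.9987 -0.0515 -0.0003]
 [-0.0515 -0.9987  0.    ]
 [-0.0003 -0.     -1.    ]] [ 0.5058  0.1756 -0.234  -0.0002 -1.1615  1.0135]
```

```bash
python3 -m creep '[{"rx":0,"ry":0,"dx":3.5,"dy":4.5,"dz":0,"rz":0,"fingers":8.5},{"rx":0,"ry":0,"dx":7,"dy":9,"dz":0,"rz":0,"fingers":8.5},{"rx":0,"ry":0,"dx":10.5,"dy":13.5,"dz":0,"rz":0,"fingers":8.5},{"rx":0,"ry":0,"dx":13,"dy":17,"dz":0,"rz":0,"fingers":8.5},{"rx":0,"ry":0,"dx":14.5,"dy":19.3,"dz":0,"rz":0,"fingers":8.5},{"rx":0,"ry":0,"dx":14.5,"dy":19.3,"dz":0,"rz":0,"fingers":8.5},{"rx":0,"ry":0,"dx":14.5,"dy":19.3,"dz":0,"rz":0,"fingers":8.5},{"rx":0,"ry":0,"dx":14.5,"dy":19.3,"dz":0,"rz":0,"fingers":8.5},{"rx":0,"ry":0,"dx":14.5,"dy":19.3,"dz":0,"rz":0,"fingers":8.5},{"rx":0,"ry":0,"dx":14.5,"dy":19.3,"dz":0,"rz":0,"fingers":8.5}]'; python3 -c "
from h import *
s=env.read_state();print(s['tool_pos'],s['orientation'],s['joints']);c=env.camera_info('wrist');print(c)
cv2.imwrite('pics/w1.png',env.snapshot('wrist')[:,:,::-1])"
```

```text
time_s: 2.6
tool_pos: [0.6363, -0.1024, 0.2516]
orientation: [[0.999, -0.051, 0.0], [-0.051, -0.999, 0.0], [0.0, -0.0, -1.0]]
wrist_force: [0.3, -0.4, 0.7]
gripper_width: 0.0854
grasp_force: 0.0
[ 0.6363 -0.1024  0.2516] [[ 0.9987 -0.051   0.0004]
 [-0.051  -0.9987  0.0001]
 [ 0.0004 -0.0001 -1.    ]] [ 0.091   0.4059  0.0919 -0.0001 -1.2564  1.4288]
{'fx': 345.9596838953472, 'fy': 345.9596838953472, 'cx': 319.8452248441003, 'cy': 201.33203135123975, 'R': array([[-0.052 , -0.9986, -0.    ],
       [-0.9649,  0.0502,  0.2577],
       [-0.2574,  0.0134, -0.9662]]), 't': array([-0.0694,  0.5809,  0.563 ])}
```

View pics/w1.png

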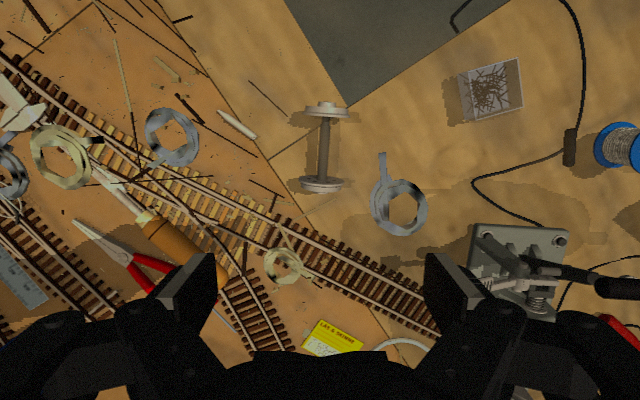

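The wrist picture shows the wheelset bar from (327,119) at the loose wheel's back to (322,177) at the fixed wheel's back. The wheel rims are about 45 px wide, and the hub ends are near (328,102) and (321,192).

```bash
python3 - <<'E'
from h import *
c=env.camera_info('wrist')
for p in([327,119],[322,177],[328,102],[321,192],[304,112],[349,112],[300,184],[344,184]):print(p,ray(c,p,.025))
im=env.snapshot('wrist')[95:200,290:360];cv2.imwrite('pics/w1c.png',cv2.resize(im[:,:,::-1],None,fx=5.5,fy=5.5,interpolation=cv2.INTER_CUBIC))
E
```

```text
[327, 119] [ 0.6915 -0.113   0.025 ]
[322, 177] [ 0.6306 -0.1047  0.025 ]
[328, 102] [ 0.7084 -0.1148  0.025 ]
[321, 192] [ 0.614  -0.1028  0.025 ]
[304, 112] [ 0.6998 -0.0896  0.025 ]
[349, 112] [ 0.6973 -0.1361  0.025 ]
[300, 184] [ 0.6241 -0.0804  0.025 ]
[344, 184] [ 0.6216 -0.1283  0.025 ]
```

View pics/w1c.png

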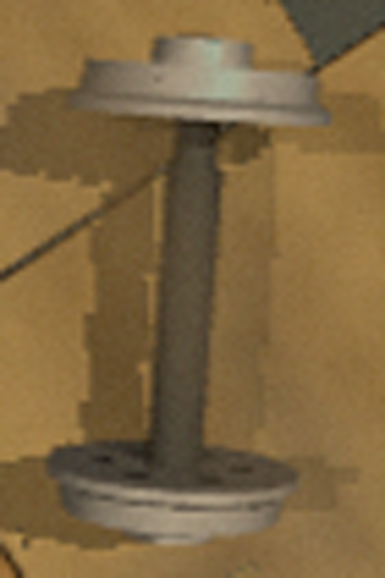

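The bar's centre line gives the wheelset's origin as about (0.6545, -0.1077) with a yaw of about -0.125. I'll descend there and grip.

```bash
python3 -m creep '[{"rx":0,"ry":0,"dx":0.6,"dy":0.1,"dz":4,"rz":0.03,"fingers":8.5},{"rx":0,"ry":0,"dx":1.3,"dy":0.3,"dz":8.5,"rz":0.05,"fingers":8.5},{"rx":0,"ry":0,"dx":1.84,"dy":0.44,"dz":13,"rz":0.074,"fingers":8.5},{"rx":0,"ry":0,"dx":1.84,"dy":0.44,"dz":17,"rz":0.074,"fingers":8.5},{"rx":0,"ry":0,"dx":1.84,"dy":0.44,"dz":20,"rz":0.074,"fingers":8.5},{"rx":0,"ry":0,"dx":1.84,"dy":0.44,"dz":22,"rz":0.074,"fingers":8.5},{"rx":0,"ry":0,"dx":1.84,"dy":0.44,"dz":23.5,"rz":0.074,"fingers":8.5},{"rx":0,"ry":0,"dx":1.84,"dy":0.44,"dz":24.3,"rz":0.074,"fingers":8.5},{"rx":0,"ry":0,"dx":1.84,"dy":0.44,"dz":24.3,"rz":0.074,"fingers":4},{"rx":0,"ry":0,"dx":1.84,"dy":0.44,"dz":24.3,"rz":0.074,"fingers":3}]' 40 ; python3 -c "
from h import *
c=env.camera_info('wrist');cv2.imwrite('pics/w2.png',env.snapshot('wrist')[:,:,::-1]);s=env.read_state();print(s['tool_pos'],s['orientation'])"
```

```text
time_s: 3.95
tool_pos: [0.6552, -0.1083, 0.0093]
orientation: [[0.992, -0.125, 0.002], [-0.125, -0.992, -0.0], [0.002, -0.0, -1.0]]
wrist_force: [-1.0, -1.2, 0.8]
gripper_width: 0.051
grasp_force: 0.0
[ 0.6552 -0.1083  0.0094] [[ 0.9921 -0.1253  0.0019]
 [-0.1253 -0.9921  0.    ]
 [ 0.0019 -0.0002 -1.    ]]
```

View pics/w2.png

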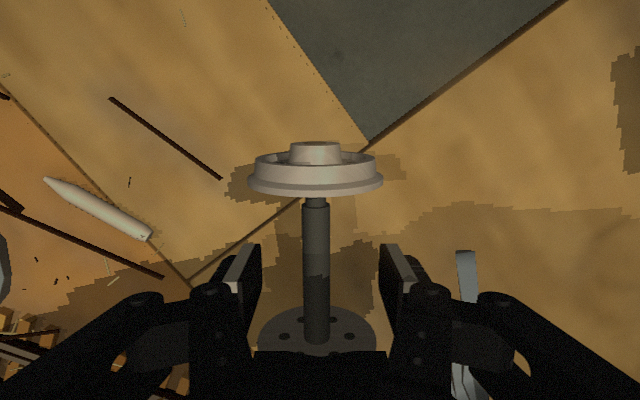

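The bar (u≈316) stands centred between the pads (u 262 to 383). The axle shoulder is at v≈205 and the fixed wheel's back at v≈340. I'll close and measure the offset along the axle.

```bash
python3 -c "
from h import *
c=env.camera_info('wrist');s=env.read_state();R=s['orientation'];p=s['tool_pos']
for uv,z in(([316,205],.0305),([316,205],.025),([316,342],.0305),([316,342],.025),([316,183],.025),([248,182],.025),([383,182],.025)):print(uv,z,(ray(c,uv,z)-p)@R)"
python3 -m creep '[{"rx":0,"ry":0,"dx":0,"dy":0,"dz":0.1,"rz":0,"fingers":2},{"rx":0,"ry":0,"dx":0,"dy":0,"dz":0.1,"rz":0,"fingers":0.6},{"rx":0,"ry":0,"dx":0,"dy":0,"dz":0.1,"rz":0,"fingers":0.6},{"rx":0,"ry":0,"dx":0,"dy":0,"dz":0.1,"rz":0,"fingers":0.6},{"rx":0,"ry":0,"dx":0,"dy":0,"dz":0.1,"rz":0,"fingers":0.6},{"rx":0,"ry":0,"dx":0,"dy":0,"dz":0.1,"rz":0,"fingers":0.6},{"rx":0,"ry":0,"dx":0,"dy":0,"dz":0.1,"rz":0,"fingers":0.6},{"rx":0,"ry":0,"dx":0,"dy":0,"dz":-1,"rz":0,"fingers":0.6},{"rx":0,"ry":0,"dx":0,"dy":0,"dz":-2,"rz":0,"fingers":0.6},{"rx":0,"ry":0,"dx":0,"dy":0,"dz":-3,"rz":0,"fingers":0.6}]' 50
```

```text
[316, 205] 0.0305 [ 0.0319 -0.0012 -0.0211]
[316, 205] 0.025 [ 0.0303 -0.0013 -0.0156]
[316, 342] 0.0305 [-0.0261 -0.0015 -0.0212]
[316, 342] 0.025 [-0.0302 -0.0015 -0.0157]
[316, 183] 0.025 [ 0.0389 -0.0013 -0.0155]
[248, 182] 0.025 [ 0.0393 -0.0267 -0.0155]
[383, 182] 0.025 [ 0.0393  0.0238 -0.0155]
time_s: 5.25
tool_pos: [0.6542, -0.1084, 0.0386]
orientation: [[0.992, -0.126, -0.001], [-0.126, -0.992, 0.0], [-0.001, 0.0, -1.0]]
wrist_force: [-0.4, -0.7, -2.7]
gripper_width: 0.0092
grasp_force: 49.0
```

```bash
python3 -m creep '[{"rx":0,"ry":0,"dx":0,"dy":0,"dz":-4,"rz":0,"fingers":0.6},{"rx":0,"ry":0,"dx":-2,"dy":1,"dz":-9,"rz":0,"fingers":0.6},{"rx":0,"ry":0,"dx":-5.5,"dy":3,"dz":-13,"rz":0,"fingers":0.6},{"rx":0,"ry":0,"dx":-9.5,"dy":5,"dz":-17,"rz":0,"fingers":0.6},{"rx":0,"ry":0,"dx":-14,"dy":7.5,"dz":-20,"rz":-0.015,"fingers":0.6},{"rx":0,"ry":0,"dx":-18.5,"dy":10,"dz":-21,"rz":-0.015,"fingers":0.6},{"rx":0,"ry":0,"dx":-22.5,"dy":12,"dz":-21,"rz":-0.015,"fingers":0.6},{"rx":0,"ry":0,"dx":-25,"dy":13.2,"dz":-21,"rz":-0.015,"fingers":0.6},{"rx":0,"ry":0,"dx":-25.9,"dy":13.6,"dz":-21,"rz":-0.015,"fingers":0.6},{"rx":0,"ry":0,"dx":-25.9,"dy":13.6,"dz":-21,"rz":-0.015,"fingers":0.6}]' ; python3 -c "
from h import *
c=env.camera_info('wrist');np.savez('w3',**c);cv2.imwrite('pics/w3.png',env.snapshot('wrist')[:,:,::-1]);s=env.read_state();print(s['tool_pos'],s['orientation'])"
```

```text
time_s: 6.5
tool_pos: [0.3805, -0.2108, 0.2488]
orientation: [[0.994, -0.111, 0.001], [-0.111, -0.994, -0.0], [0.001, -0.0, -1.0]]
wrist_force: [0.4, 0.4, -2.5]
gripper_width: 0.0094
grasp_force: 49.0
[ 0.3811 -0.2107  0.2486] [[ 0.9939 -0.1106  0.0011]
 [-0.1106 -0.9939 -0.0002]
 [ 0.0011  0.     -1.    ]]
```

View pics/w3.png

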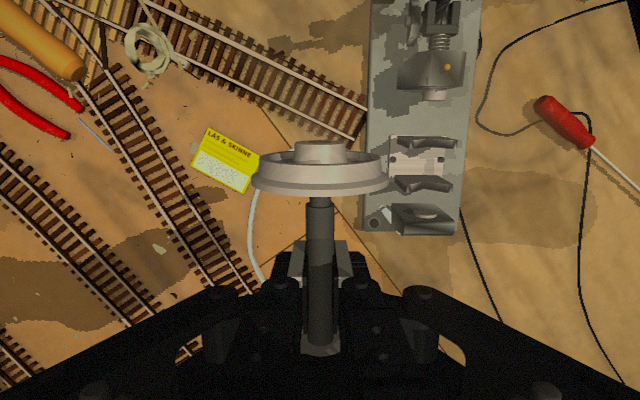

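The wrist picture shows the held wheelset parallel to the press. The plate's corners are near (455,235) and (362,230), the ram nose's end is near (434,100) and the cradle is at (390–455,137–190).

```bash
python3 - <<'E'
from h import *
c=dict(np.load('w3.npz'));q=np.array([.4324,-.3268,-.1107])
im=cv2.imread('pics/w3.png')
o=(340,0);im=im[0:245,340:500];k=3.2 if 0 else 2.4
k=2.4;im=cv2.resize(im,None,fx=k,fy=k,interpolation=cv2.INTER_CUBIC);im=cv2.convertScaleAbs(im,alpha=1.6)
D={'pl':[[125,55,14],[-135,55,14],[-135,-55,14],[125,-55,14]],'anv':[[-128,24,79],[-97,24,79],[-97,-24,79],[-128,-24,79]],
'gd':[[22,26,81],[50,26,81],[50,-26,81],[22,-26,81]],'n':[[10,11,59],[10,-11,59],[22,-11,59],[22,11,59]],
'v1':[[-25,17,68],[-33,17,68],[-33,-17,68],[-25,-17,68]],'v2':[[-67,17,68],[-75,17,68],[-75,-17,68],[-67,-17,68]]}
for n,P in D.items():
    uv=proj(c,T(q,np.array(P)/1e3));print(n,uv.round(0).tolist())
    cv2.polylines(im,[np.int32((uv-o+.5)*k)],True,(0,0,255) if n!='pl' else (0,255,0),1)
cv2.imwrite('pics/o3.png',im)
E
```

```text
pl [[376.0, -24.0], [367.0, 231.0], [462.0, 231.0], [490.0, -24.0]]
anv [[408.0, 247.0], [410.0, 217.0], [461.0, 216.0], [458.0, 247.0]]
gd [[418.0, 84.0], [420.0, 48.0], [483.0, 48.0], [479.0, 84.0]]
n [[426.0, 99.0], [450.0, 99.0], [452.0, 86.0], [427.0, 86.0]]
v1 [[420.0, 138.0], [419.0, 147.0], [456.0, 147.0], [457.0, 138.0]]
v2 [[417.0, 183.0], [416.0, 191.0], [452.0, 191.0], [452.0, 183.0]]
```

View pics/o3.png

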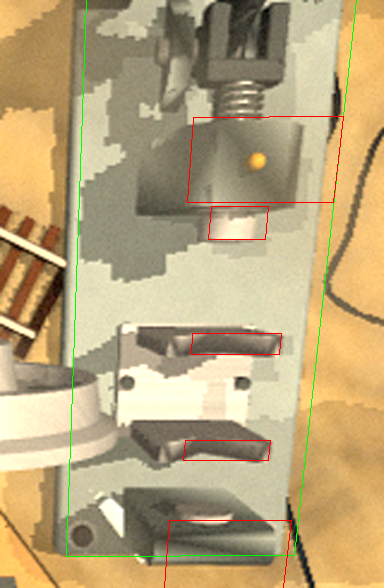

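The overlay with my fitted pose matches the ram nose and both vee plates to within about 1 px. Only the base plate outline is off, by about 3 px. I'll check the nose and plate edges numerically.

```bash
python3 - <<'E'
from h import *
im=cv2.cvtColor(cv2.imread('pics/w3.png'),cv2.COLOR_BGR2GRAY).astype(int)
c=dict(np.load('w3.npz'));q=np.array([.4324,-.3268,-.1107])
print('nose',im[92:97,415:462].mean(0).round().astype(int).tolist())
print('platR r120',im[118:122,455:490].mean(0).round().astype(int).tolist())
print('vee1',im[141:145,385:465].mean(0).round().astype(int).tolist())
print('nosecol',im[84:112,430:440].mean(1).round().astype(int).tolist())
print(proj(c,T(q,np.array([[-11,-55,14],[-11,-55,0],[-11,55,14],[-11,55,0]])/1e3)))
s=env.read_state();p=s['tool_pos'];R=s['orientation']
cr=T(q,[[-.05,0,.059]])[0];print(cr,(cr-p)@R)
E
```

```text
nose [86, 87, 86, 86, 86, 84, 81, 72, 67, 74, 85, 93, 100, 109, 117, 125, 132, 138, 144, 147, 153, 156, 157, 158, 158, 155, 153, 149, 147, 143, 135, 124, 117, 116, 118, 116, 117, 118, 116, 117, 116, 117, 118, 117, 118, 117, 117]
platR r120 [134, 136, 135, 135, 136, 134, 134, 134, 136, 134, 134, 134, 135, 124, 108, 113, 119, 117, 118, 120, 88, 65, 68, 108, 122, 121, 124, 124, 125, 124, 123, 121, 124, 124, 124]
vee1 [101, 95, 91, 91, 68, 96, 111, 111, 110, 110, 111, 99, 72, 60, 56, 52, 56, 53, 52, 56, 56, 56, 63, 66, 64, 90, 83, 70, 78, 96, 103, 100, 95, 88, 80, 71, 67, 64, 60, 58, 59, 60, 61, 60, 60, 59, 62, 61, 60, 61, 60, 63, 62, 65, 68, 69, 70, 71, 73, 76, 77, 80, 81, 85, 86, 90, 92, 88, 76, 73, 84, 75, 96, 119, 123, 121, 121, 136, 140, 138]
nosecol [110, 110, 85, 103, 92, 101, 108, 136, 145, 145, 147, 147, 149, 151, 154, 149, 92, 106, 121, 121, 120, 122, 130, 129, 136, 134, 136, 134]
[[474.3608 120.9187]
 [468.8798 120.51  ]
 [370.9143 121.0906]
 [369.103  120.6758]]
[ 0.3827 -0.3213  0.059 ] [0.0136 0.1097 0.1897]
```

The wrist view puts the press about 3 mm further in +y than my fit, after allowing for its bias on the gripped bar. I'll move over the cradle and lower.

```bash
python3 -m creep '[{"rx":0,"ry":0,"dx":0.4,"dy":3.5,"dz":0,"rz":0,"fingers":0.6},{"rx":0,"ry":0,"dx":0.9,"dy":7,"dz":2,"rz":0,"fingers":0.6},{"rx":0,"ry":0,"dx":1.3,"dy":9.5,"dz":4,"rz":0,"fingers":0.6},{"rx":0,"ry":0,"dx":1.3,"dy":10.7,"dz":7,"rz":0,"fingers":0.6},{"rx":0,"ry":0,"dx":1.3,"dy":10.7,"dz":10,"rz":0,"fingers":0.6},{"rx":0,"ry":0,"dx":1.3,"dy":10.7,"dz":13,"rz":0,"fingers":0.6},{"rx":0,"ry":0,"dx":1.3,"dy":10.7,"dz":15.5,"rz":0,"fingers":0.6},{"rx":0,"ry":0,"dx":1.3,"dy":10.7,"dz":17,"rz":0,"fingers":0.6},{"rx":0,"ry":0,"dx":1.3,"dy":10.7,"dz":18,"rz":0,"fingers":0.6},{"rx":0,"ry":0,"dx":1.3,"dy":10.7,"dz":18.5,"rz":0,"fingers":0.6}]' ; python3 -c "
from h import *
s=env.read_state();print(s['tool_pos'],s['wrist_force'])"
```

```text
time_s: 7.8
tool_pos: [0.3823, -0.3185, 0.0627]
orientation: [[0.994, -0.11, -0.001], [-0.11, -0.994, 0.0], [-0.001, -0.0, -1.0]]
wrist_force: [-0.9, -0.2, -3.0]
gripper_width: 0.009
grasp_force: 49.2
[ 0.3823 -0.3185  0.0627] [-0.8617 -0.1783 -3.0065]
```

```bash
python3 -m creep '[{"rx":0,"ry":0,"dx":0,"dy":0,"dz":0.5,"rz":0,"fingers":0.6},{"rx":0,"ry":0,"dx":0,"dy":0,"dz":1.0,"rz":0,"fingers":0.6},{"rx":0,"ry":0,"dx":0,"dy":0,"dz":1.3,"rz":0,"fingers":0.6},{"rx":0,"ry":0,"dx":0,"dy":0,"dz":1.5,"rz":0,"fingers":0.6},{"rx":0,"ry":0,"dx":0,"dy":0,"dz":1.6,"rz":0,"fingers":0.6},{"rx":0,"ry":0,"dx":0,"dy":0,"dz":1.7,"rz":0,"fingers":0.6},{"rx":0,"ry":0,"dx":0,"dy":0,"dz":1.8,"rz":0,"fingers":0.6},{"rx":0,"ry":0,"dx":0,"dy":0,"dz":1.85,"rz":0,"fingers":0.6},{"rx":0,"ry":0,"dx":0,"dy":0,"dz":1.9,"rz":0,"fingers":0.6},{"rx":0,"ry":0,"dx":0,"dy":0,"dz":1.9,"rz":0,"fingers":0.6}]' ; python3 -c "
from h import *
c=env.camera_info('wrist');np.savez('w4',**c);cv2.imwrite('pics/w4.png',env.snapshot('wrist')[:,:,::-1]);s=env.read_state();print(s['tool_pos'],s['wrist_force'])"
```

```text
time_s: 9.05
tool_pos: [0.3816, -0.3185, 0.0443]
orientation: [[0.994, -0.111, -0.0], [-0.111, -0.994, 0.0], [-0.0, -0.0, -1.0]]
wrist_force: [0.7, 0.2, -2.8]
gripper_width: 0.0092
grasp_force: 49.2
[ 0.3816 -0.3185  0.0443] [-0.1197  0.5422 -2.8065]
```

```bash
python3 -m creep '[{"rx":0,"ry":0,"dx":0,"dy":0,"dz":0.05,"rz":0,"fingers":0.6},{"rx":0,"ry":0,"dx":0,"dy":0,"dz":0.1,"rz":0,"fingers":0.6},{"rx":0,"ry":0,"dx":0,"dy":0,"dz":0.15,"rz":0,"fingers":0.6},{"rx":0,"ry":0,"dx":0,"dy":0,"dz":0.2,"rz":0,"fingers":0.6},{"rx":0,"ry":0,"dx":0,"dy":0,"dz":0.25,"rz":0,"fingers":0.6},{"rx":0,"ry":0,"dx":0,"dy":0,"dz":0.25,"rz":0,"fingers":0.6},{"rx":0,"ry":0,"dx":0,"dy":0,"dz":0.25,"rz":0,"fingers":0.6},{"rx":0,"ry":0,"dx":0,"dy":0,"dz":0.25,"rz":0,"fingers":0.6},{"rx":0,"ry":0,"dx":0,"dy":0,"dz":0.25,"rz":0,"fingers":0.6},{"rx":0,"ry":0,"dx":0,"dy":0,"dz":0.25,"rz":0,"fingers":0.6}]'
```

```text
time_s: 10.35
tool_pos: [0.3818, -0.3186, 0.0437]
orientation: [[0.994, -0.11, 0.001], [-0.11, -0.994, -0.001], [0.001, 0.001, -1.0]]
wrist_force: [-2.9, 4.3, 12.2]
gripper_width: 0.009
grasp_force: 50.8
```

It touches at z 0.0437 with about 15 N and is practically seated. I'll let go and back off upward.

```bash
python3 -m creep '[{"rx":0,"ry":0,"dx":0,"dy":-0.05,"dz":0.1,"rz":0,"fingers":0.7},{"rx":0,"ry":0,"dx":0,"dy":-0.1,"dz":0,"rz":0,"fingers":1.1},{"rx":0,"ry":0,"dx":0,"dy":-0.1,"dz":0,"rz":0,"fingers":1.5},{"rx":0,"ry":0,"dx":0,"dy":-0.1,"dz":0,"rz":0,"fingers":2.2},{"rx":0,"ry":0,"dx":0,"dy":-0.1,"dz":0,"rz":0,"fingers":3.2},{"rx":0,"ry":0,"dx":0,"dy":-0.1,"dz":0,"rz":0,"fingers":4},{"rx":0,"ry":0,"dx":0,"dy":-0.1,"dz":0,"rz":0,"fingers":4.5},{"rx":0,"ry":0,"dx":0,"dy":-0.1,"dz":-1,"rz":0,"fingers":4.5},{"rx":0,"ry":0,"dx":0,"dy":-0.1,"dz":-4,"rz":0,"fingers":4.5},{"rx":0,"ry":0,"dx":0,"dy":-0.1,"dz":-8,"rz":0,"fingers":4.5}]'
```

```text
time_s: 11.6
tool_pos: [0.3811, -0.3173, 0.1226]
orientation: [[0.994, -0.111, -0.002], [-0.111, -0.994, 0.001], [-0.002, -0.0, -1.0]]
wrist_force: [-0.2, 0.1, 0.2]
gripper_width: 0.045
grasp_force: 0.0
```

```bash
python3 -m creep '[{"rx":0,"ry":0,"dx":0,"dy":0,"dz":-5,"rz":0,"fingers":4.5},{"rx":0,"ry":0,"dx":1,"dy":-0.6,"dz":-7.5,"rz":0.16,"fingers":3},{"rx":0,"ry":0,"dx":3,"dy":-2,"dz":-7.5,"rz":0.34,"fingers":1},{"rx":0,"ry":0,"dx":5.5,"dy":-3.8,"dz":-7.5,"rz":0.52,"fingers":0},{"rx":0,"ry":0,"dx":8,"dy":-5.5,"dz":-7.5,"rz":0.7,"fingers":0},{"rx":0,"ry":0,"dx":10.5,"dy":-7,"dz":-7.5,"rz":0.88,"fingers":0},{"rx":0,"ry":0,"dx":12.5,"dy":-8.2,"dz":-7.5,"rz":1.06,"fingers":0},{"rx":0,"ry":0,"dx":14,"dy":-9,"dz":-7.5,"rz":1.24,"fingers":0},{"rx":0,"ry":0,"dx":14.7,"dy":-9.2,"dz":-7.5,"rz":1.42,"fingers":0},{"rx":0,"ry":0,"dx":14.7,"dy":-9.2,"dz":-7.5,"rz":1.57,"fingers":0}]'
python3 -m creep '[{"rx":0,"ry":0,"dx":0,"dy":0,"dz":2,"rz":0,"fingers":0},{"rx":0,"ry":0,"dx":0,"dy":0,"dz":4,"rz":0,"fingers":0},{"rx":0,"ry":0,"dx":0,"dy":0,"dz":5,"rz":0,"fingers":0},{"rx":0,"ry":0,"dx":0,"dy":0,"dz":5.5,"rz":0,"fingers":0},{"rx":0,"ry":0,"dx":0,"dy":0,"dz":5.5,"rz":0,"fingers":0},{"rx":0,"ry":0,"dx":0,"dy":0,"dz":5.5,"rz":0,"fingers":0},{"rx":0,"ry":0,"dx":0,"dy":0,"dz":5.5,"rz":0,"fingers":0},{"rx":0,"ry":0,"dx":0,"dy":0,"dz":5.5,"rz":0,"fingers":0},{"rx":0,"ry":0,"dx":0,"dy":0,"dz":5.5,"rz":0,"fingers":0},{"rx":0,"ry":0,"dx":0,"dy":0,"dz":5.5,"rz":0,"fingers":0}]'
python3 - <<'E'
from h import *
a=env.snapshot('wrist');b=env.snapshot('scene')[195:295,280:420];d=env.snapshot('side')[135:265,270:370]
r=lambda im,w,h:cv2.resize(im,(w,h),interpolation=cv2.INTER_CUBIC)
top=r(a[:,:],400,250)
m=np.zeros((600,800,3),np.uint8);m[:250,:400]=top;m[250:550,:420]=r(b,420,300);m[:455,450:800]=r(d,350,455)
cv2.imwrite('pics/m5.png',m[:,:,::-1])
for n in('wrist','scene','side'):cv2.imwrite(f'pics/m5{n}.png',env.snapshot(n)[:,:,::-1])
E
```

```text
time_s: 12.85
tool_pos: [0.5385, -0.242, 0.1973]
orientation: [[-0.114, -0.993, 0.0], [-0.993, 0.114, -0.0], [0.0, -0.001, -1.0]]
wrist_force: [0.3, -0.0, 0.5]
gripper_width: -0.0
grasp_force: 0.0
time_s: 14.1
tool_pos: [0.538, -0.2423, 0.1419]
orientation: [[-0.11, -0.994, 0.0], [-0.994, 0.11, -0.0], [0.0, -0.0, -1.0]]
wrist_force: [0.4, -1.1, 0.1]
gripper_width: -0.0001
grasp_force: 0.0
```

View pics/m5.png

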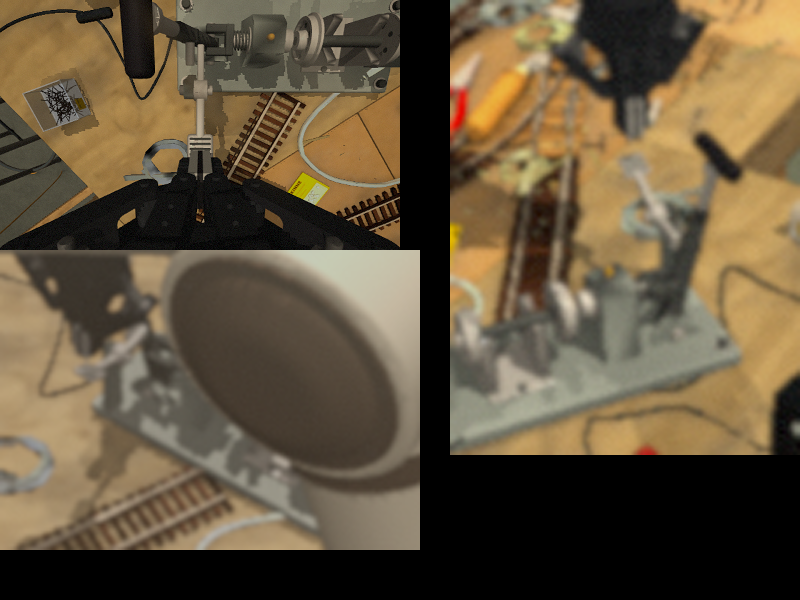

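The wrist view shows the wheelset lying in the cradle, with the loose wheel towards the ram. The paddle is at about (320,232) full-size pixels, straight in line with the fingertips. I'll check the distance along press y.

```bash
python3 - <<'E'
from h import *
c=env.camera_info('wrist');s=env.read_state();p=s['tool_pos'];R=s['orientation']
for uv in([320,222],[320,232],[320,247]):print(uv,[((ray(c,uv,z)-p)@R) for z in(.112,.116,.12)])
print(proj(c,p))
# lever bar ends, full px ~ (248,125) top of bar end (y+32)
q=np.array([.4324,-.323,-.1107])
for n,P in dict(bar=[[129.3,32,163.3],[129.3,0,163.3]],pad=[[96,89,116]],hub=[[-7+9,0,59],[10,0,59],[-50,0,59]]).items():print(n,proj(c,T(q,np.array(P)/1e3)))
E
```

```text
[320, 222] [array([ 0.0081, -0.0005,  0.0298]), array([ 0.0094, -0.0005,  0.0258]), array([ 0.0108, -0.0005,  0.0218])]
[320, 232] [array([ 0.0025, -0.0005,  0.0298]), array([ 0.004 , -0.0005,  0.0258]), array([ 0.0055, -0.0005,  0.0218])]
[320, 247] [array([-0.006 , -0.0006,  0.0298]), array([-0.0043, -0.0005,  0.0258]), array([-0.0027, -0.0005,  0.0218])]
[[321.2286 260.2805]]
bar [[224.3718 125.7832]
 [217.1793  23.0901]]
pad [[321.0623 234.1313]]
hub [[475.0184  63.9516]
 [461.8963  63.9564]
 [560.3197  63.9201]]
```

```bash
python3 -m creep '[{"rx":0,"ry":0,"dx":0,"dy":0,"dz":1,"rz":0,"fingers":0},{"rx":0,"ry":0,"dx":0,"dy":0,"dz":1.8,"rz":0,"fingers":0},{"rx":0,"ry":0,"dx":0,"dy":0,"dz":2.5,"rz":0,"fingers":0},{"rx":0,"ry":0,"dx":0,"dy":0,"dz":3.2,"rz":0,"fingers":0},{"rx":0,"ry":0,"dx":0,"dy":0,"dz":3.9,"rz":0,"fingers":0},{"rx":0,"ry":0,"dx":0,"dy":0,"dz":4.5,"rz":0,"fingers":0},{"rx":0,"ry":0,"dx":0,"dy":0,"dz":5.1,"rz":0,"fingers":0},{"rx":0,"ry":0,"dx":0,"dy":0,"dz":5.6,"rz":0,"fingers":0},{"rx":0,"ry":0,"dx":0,"dy":0,"dz":6,"rz":0,"fingers":0},{"rx":0,"ry":0,"dx":0,"dy":0,"dz":6.2,"rz":0,"fingers":0}]'
python3 -m creep '[{"rx":0,"ry":0,"dx":0,"dy":0,"dz":0.05,"rz":0,"fingers":0},{"rx":0,"ry":0,"dx":0,"dy":0,"dz":0.1,"rz":0,"fingers":0},{"rx":0,"ry":0,"dx":0,"dy":0,"dz":0.15,"rz":0,"fingers":0},{"rx":0,"ry":0,"dx":0,"dy":0,"dz":0.2,"rz":0,"fingers":0},{"rx":0,"ry":0,"dx":0,"dy":0,"dz":0.2,"rz":0,"fingers":0},{"rx":0,"ry":0,"dx":0,"dy":0,"dz":0.2,"rz":0,"fingers":0},{"rx":0,"ry":0,"dx":0,"dy":0,"dz":0.2,"rz":0,"fingers":0},{"rx":0,"ry":0,"dx":0,"dy":0,"dz":0.2,"rz":0,"fingers":0},{"rx":0,"ry":0,"dx":0,"dy":0,"dz":0.2,"rz":0,"fingers":0},{"rx":0,"ry":0,"dx":0,"dy":0,"dz":0.2,"rz":0,"fingers":0}]'
```

```text
time_s: 15.65
tool_pos: [0.5379, -0.2426, 0.0796]
orientation: [[-0.11, -0.994, -0.0], [-0.994, 0.11, -0.0], [0.0, 0.0, -1.0]]
wrist_force: [1.3, 0.7, 1.3]
gripper_width: 0.0001
grasp_force: 0.9
time_s: 16.9
tool_pos: [0.538, -0.2423, 0.0778]
orientation: [[-0.11, -0.994, -0.0], [-0.994, 0.11, 0.0], [-0.0, 0.0, -1.0]]
wrist_force: [-0.3, 0.4, 1.9]
gripper_width: 0.0002
grasp_force: 0.7
```

```bash
python3 -m creep '[{"rx":0,"ry":0,"dx":0,"dy":0,"dz":0.05,"rz":0,"fingers":0},{"rx":0,"ry":0,"dx":0,"dy":0,"dz":0.1,"rz":0,"fingers":0},{"rx":0,"ry":0,"dx":0,"dy":0,"dz":0.15,"rz":0,"fingers":0},{"rx":0,"ry":0,"dx":0,"dy":0,"dz":0.2,"rz":0,"fingers":0},{"rx":0,"ry":0,"dx":0,"dy":0,"dz":0.25,"rz":0,"fingers":0},{"rx":0,"ry":0,"dx":0,"dy":0,"dz":0.3,"rz":0,"fingers":0},{"rx":0,"ry":0,"dx":0,"dy":0,"dz":0.3,"rz":0,"fingers":0},{"rx":0,"ry":0,"dx":0,"dy":0,"dz":0.3,"rz":0,"fingers":0},{"rx":0,"ry":0,"dx":0,"dy":0,"dz":0.3,"rz":0,"fingers":0},{"rx":0,"ry":0,"dx":0,"dy":0,"dz":0.3,"rz":0,"fingers":0}]'
```

```text
time_s: 18.15
tool_pos: [0.5381, -0.2425, 0.0759]
orientation: [[-0.109, -0.994, 0.001], [-0.994, 0.109, -0.001], [0.0, -0.001, -1.0]]
wrist_force: [-2.1, 0.4, 6.7]
gripper_width: -0.0002
grasp_force: 3.3
```

```bash
python3 -m creep '[{"rx":0,"ry":0,"dx":0,"dy":0,"dz":0.1,"rz":0,"fingers":0},{"rx":0,"ry":0,"dx":0,"dy":0,"dz":0.1,"rz":0,"fingers":0},{"rx":0,"ry":0,"dx":0,"dy":0,"dz":0.1,"rz":0,"fingers":0},{"rx":0,"ry":0,"dx":0,"dy":0,"dz":-3,"rz":0,"fingers":0},{"rx":0,"ry":0,"dx":0,"dy":0,"dz":-7,"rz":0,"fingers":1},{"rx":0,"ry":0,"dx":0,"dy":0,"dz":-11.5,"rz":0,"fingers":3},{"rx":0,"ry":0,"dx":0,"dy":0,"dz":-15,"rz":0,"fingers":5},{"rx":0,"ry":0,"dx":2.5,"dy":-0.9,"dz":-16,"rz":0,"fingers":6},{"rx":0,"ry":0,"dx":5.8,"dy":-2.1,"dz":-16,"rz":0,"fingers":6},{"rx":0,"ry":0,"dx":9.2,"dy":-3.3,"dz":-16,"rz":0,"fingers":6}]' ; python3 - <<'E'
from h import *
c=env.camera_info('wrist');im=env.snapshot('wrist');cv2.imwrite('pics/w6.png',im[:,:,::-1]);s=env.read_state();p=s['tool_pos'];R=s['orientation']
q=np.array([.4324,-.323,-.1107]);X=T(q,np.array([[129.3,0,163.3],[129.3,32,163.3],[129.3,-32,163.3]])/1e3)
print(p,(X-p)@R,proj(c,X))
g=im.mean(2)
for v in proj(c,X)[:,1].astype(int): 
    if 5<v<395:print(v,g[v-2:v+3,270:370:2].mean(0).astype(int).tolist())
E
```

```text
time_s: 19.4
tool_pos: [0.5608, -0.3377, 0.2343]
orientation: [[-0.109, -0.994, -0.0], [-0.994, 0.109, 0.001], [-0.001, 0.001, -1.0]]
wrist_force: [1.0, 0.5, -0.3]
gripper_width: 0.06
grasp_force: 0.0
[ 0.5613 -0.3416  0.2333] [[-0.0043  0.0008  0.07  ]
 [-0.0363  0.0008  0.07  ]
 [ 0.0277  0.0007  0.0701]] [[320.6334 214.2873]
 [320.5963 259.9735]
 [320.6733 165.0748]]
214 [106, 80, 20, 93, 102, 107, 110, 111, 109, 107, 104, 98, 47, 40, 94, 110, 112, 116, 116, 119, 4, 18, 14, 19, 19, 20, 24, 22, 17, 17, 11, 6, 73, 94, 55, 47, 44, 61, 83, 89, 89, 85, 74, 69, 64, 109, 111, 111, 93, 109]
259 [109, 108, 106, 106, 107, 110, 108, 107, 108, 106, 111, 114, 117, 122, 123, 125, 123, 125, 123, 124, 104, 57, 20, 17, 15, 20, 13, 14, 14, 29, 61, 112, 121, 119, 119, 116, 111, 107, 105, 104, 107, 65, 99, 129, 122, 76, 70, 69, 70, 71]
165 [112, 113, 109, 109, 111, 112, 112, 111, 113, 116, 117, 120, 120, 118, 117, 117, 117, 118, 119, 116, 115, 90, 68, 50, 41, 54, 58, 59, 63, 75, 91, 118, 122, 121, 121, 121, 117, 112, 95, 91, 90, 81, 69, 56, 52, 54, 50, 51, 56, 68]
```

The bar sits centred between the fingers (dark from u 310 to 332, predicted 320.6). I'll descend and grip it.

```bash
python3 -m creep '[{"rx":0,"ry":0,"dx":-0.1,"dy":0,"dz":2.5,"rz":0,"fingers":6},{"rx":0,"ry":0,"dx":-0.2,"dy":0,"dz":5,"rz":0,"fingers":6},{"rx":0,"ry":0,"dx":-0.3,"dy":0.05,"dz":7,"rz":0,"fingers":6},{"rx":0,"ry":0,"dx":-0.3,"dy":0.05,"dz":8.3,"rz":0,"fingers":6},{"rx":0,"ry":0,"dx":-0.3,"dy":0.05,"dz":8.8,"rz":0,"fingers":5},{"rx":0,"ry":0,"dx":-0.3,"dy":0.05,"dz":8.8,"rz":0,"fingers":3},{"rx":0,"ry":0,"dx":-0.3,"dy":0.05,"dz":8.8,"rz":0,"fingers":1},{"rx":0,"ry":0,"dx":-0.3,"dy":0.05,"dz":8.8,"rz":0,"fingers":1},{"rx":0,"ry":0,"dx":-0.3,"dy":0.05,"dz":8.8,"rz":0,"fingers":1},{"rx":0,"ry":0,"dx":-0.3,"dy":0.05,"dz":8.8,"rz":0,"fingers":1}]' 80
```

```text
time_s: 20.7
tool_pos: [0.5603, -0.3345, 0.1478]
orientation: [[-0.11, -0.994, -0.0], [-0.994, 0.11, -0.0], [0.0, -0.0, -1.0]]
wrist_force: [-1.7, 1.5, 5.5]
gripper_width: 0.0138
grasp_force: 76.9
```

```bash
python3 -m creep '[{"rx":0,"ry":0,"dx":0,"dy":0.72,"dz":-0.2,"rz":0,"fingers":1},{"rx":0,"ry":0,"dx":0,"dy":1.45,"dz":-0.37,"rz":0,"fingers":1},{"rx":0,"ry":0,"dx":0,"dy":2.2,"dz":-0.5,"rz":0,"fingers":1},{"rx":0,"ry":0,"dx":0,"dy":2.94,"dz":-0.6,"rz":0,"fingers":1},{"rx":0,"ry":0,"dx":0,"dy":3.7,"dz":-0.65,"rz":0,"fingers":1},{"rx":0,"ry":0,"dx":0,"dy":4.43,"dz":-0.67,"rz":0,"fingers":1},{"rx":0,"ry":0,"dx":0,"dy":5.1,"dz":-0.65,"rz":0,"fingers":1},{"rx":0,"ry":0,"dx":0,"dy":5.6,"dz":-0.62,"rz":0,"fingers":1},{"rx":0,"ry":0,"dx":0,"dy":5.93,"dz":-0.6,"rz":0,"fingers":1},{"rx":0,"ry":0,"dx":0,"dy":5.93,"dz":-0.6,"rz":0,"fingers":1}]' 100; python3 -c "
from h import *
s=env.read_state();print((s['tool_pos']-[.5603,-.3345,.1478])@s['orientation'],s['wrist_force']@s['orientation'])"
```

```text
time_s: 21.95
tool_pos: [0.5131, -0.3292, 0.1563]
orientation: [[-0.108, -0.994, 0.029], [-0.994, 0.108, -0.007], [0.004, -0.03, -1.0]]
wrist_force: [17.8, 1.4, -1.4]
gripper_width: 0.0127
grasp_force: 97.5
[-0.0002  0.0472 -0.01  ] [ -3.3336 -17.5358   1.8621]
```

```bash
python3 -m creep '[{"rx":0,"ry":0,"dx":0,"dy":0,"dz":0,"rz":0,"fingers":1},{"rx":0,"ry":0,"dx":0,"dy":0.2,"dz":0,"rz":0,"fingers":1},{"rx":0,"ry":0,"dx":0,"dy":0.4,"dz":0,"rz":0,"fingers":1},{"rx":0,"ry":0,"dx":0,"dy":0.6,"dz":0,"rz":0,"fingers":1},{"rx":0,"ry":0,"dx":0,"dy":0.8,"dz":0.05,"rz":0,"fingers":1},{"rx":0,"ry":0,"dx":0,"dy":1,"dz":0.05,"rz":0,"fingers":1},{"rx":0,"ry":0,"dx":0,"dy":1.2,"dz":0.1,"rz":0,"fingers":1},{"rx":0,"ry":0,"dx":0,"dy":1.4,"dz":0.1,"rz":0,"fingers":1},{"rx":0,"ry":0,"dx":0,"dy":1.5,"dz":0.1,"rz":0,"fingers":1},{"rx":0,"ry":0,"dx":0,"dy":1.5,"dz":0.1,"rz":0,"fingers":1}]' 45; python3 -c "
from h import *
s=env.read_state();print((s['tool_pos']-[.5603,-.3345,.1478])@s['orientation'],s['wrist_force']@s['orientation'])"
```

```text
time_s: 23.2
tool_pos: [0.4986, -0.3275, 0.1562]
orientation: [[-0.107, -0.994, 0.03], [-0.994, 0.107, -0.008], [0.005, -0.03, -1.0]]
wrist_force: [17.4, 3.3, 1.4]
gripper_width: 0.013
grasp_force: 95.6
[-0.0003  0.0618 -0.0103] [ -5.0853 -16.9899  -0.9208]
```

```bash
python3 -m creep '[{"rx":0,"ry":0,"dx":0,"dy":0.2,"dz":0,"rz":0,"fingers":0.8},{"rx":0,"ry":0,"dx":0,"dy":0.4,"dz":0,"rz":0,"fingers":0.8},{"rx":0,"ry":0,"dx":0,"dy":0.6,"dz":0.05,"rz":0,"fingers":0.8},{"rx":0,"ry":0,"dx":0,"dy":0.8,"dz":0.1,"rz":0,"fingers":0.8},{"rx":0,"ry":0,"dx":0,"dy":1,"dz":0.1,"rz":0,"fingers":0.8},{"rx":0,"ry":0,"dx":0,"dy":1.2,"dz":0.15,"rz":0,"fingers":0.8},{"rx":0,"ry":0,"dx":0,"dy":1.4,"dz":0.2,"rz":0,"fingers":0.8},{"rx":0,"ry":0,"dx":0,"dy":1.5,"dz":0.2,"rz":0,"fingers":0.8},{"rx":0,"ry":0,"dx":0,"dy":1.5,"dz":0.2,"rz":0,"fingers":0.8},{"rx":0,"ry":0,"dx":0,"dy":1.5,"dz":0.2,"rz":0,"fingers":0.8}]' 50; python3 -c "
from h import *
s=env.read_state();print((s['tool_pos']-[.5603,-.3345,.1478])@s['orientation'],s['wrist_force']@s['orientation'])"
```

```text
time_s: 24.45
tool_pos: [0.4837, -0.3258, 0.1544]
orientation: [[-0.107, -0.994, 0.029], [-0.994, 0.107, -0.008], [0.005, -0.03, -1.0]]
wrist_force: [17.4, 4.7, 2.1]
gripper_width: 0.0126
grasp_force: 93.7
[-0.0004  0.0769 -0.0089] [ -6.5372 -16.8239  -1.66  ]
```

```bash
python3 -m creep '[{"rx":0,"ry":0,"dx":-0.05,"dy":0.1,"dz":0,"rz":0,"fingers":0.8},{"rx":0,"ry":0,"dx":-0.1,"dy":0.2,"dz":0,"rz":0,"fingers":0.8},{"rx":0,"ry":0,"dx":-0.15,"dy":0.3,"dz":0.05,"rz":0,"fingers":0.8},{"rx":0,"ry":0,"dx":-0.2,"dy":0.4,"dz":0.05,"rz":0,"fingers":0.8},{"rx":0,"ry":0,"dx":-0.2,"dy":0.5,"dz":0.05,"rz":0,"fingers":0.8},{"rx":0,"ry":0,"dx":-0.2,"dy":0.5,"dz":0.05,"rz":0,"fingers":0.8},{"rx":0,"ry":0,"dx":-0.2,"dy":0.5,"dz":0.05,"rz":0,"fingers":0.8},{"rx":0,"ry":0,"dx":-0.2,"dy":0.5,"dz":0.05,"rz":0,"fingers":0.8},{"rx":0,"ry":0,"dx":-0.2,"dy":0.5,"dz":0.05,"rz":0,"fingers":0.8},{"rx":0,"ry":0,"dx":-0.2,"dy":0.5,"dz":0.05,"rz":0,"fingers":0.8}]'; python3 -c "
from h import *
s=env.read_state();print((s['tool_pos']-[.5603,-.3345,.1478])@s['orientation'],s['wrist_force']@s['orientation'])"
```

```text
time_s: 25.7
tool_pos: [0.4824, -0.3255, 0.1542]
orientation: [[-0.107, -0.994, 0.037], [-0.994, 0.106, -0.012], [0.008, -0.038, -0.999]]
wrist_force: [25.1, -4.0, -3.6]
gripper_width: 0.0124
grasp_force: 93.0
[-0.0006  0.0781 -0.0094] [  1.3161 -25.2627   4.5604]
```

The force rose from 17 to 25 N within about 1 mm at the expected home angle, so the wheel has bottomed on the shoulder. I'll ease off a little to about 22 N and check that it holds steady.

```bash
python3 -m creep '[{"rx":0,"ry":0,"dx":0.05,"dy":-0.1,"dz":0,"rz":0,"fingers":0.8},{"rx":0,"ry":0,"dx":0.05,"dy":-0.15,"dz":0,"rz":0,"fingers":0.8},{"rx":0,"ry":0,"dx":0.05,"dy":-0.15,"dz":0,"rz":0,"fingers":0.8},{"rx":0,"ry":0,"dx":0.05,"dy":-0.15,"dz":0,"rz":0,"fingers":0.8},{"rx":0,"ry":0,"dx":0.05,"dy":-0.15,"dz":0,"rz":0,"fingers":0.8},{"rx":0,"ry":0,"dx":0.05,"dy":-0.15,"dz":0,"rz":0,"fingers":0.8},{"rx":0,"ry":0,"dx":0.05,"dy":-0.15,"dz":0,"rz":0,"fingers":0.8},{"rx":0,"ry":0,"dx":0.05,"dy":-0.15,"dz":0,"rz":0,"fingers":0.8},{"rx":0,"ry":0,"dx":0.05,"dy":-0.15,"dz":0,"rz":0,"fingers":0.8},{"rx":0,"ry":0,"dx":0.05,"dy":-0.15,"dz":0,"rz":0,"fingers":0.8}]'; python3 -c "
from h import *
s=env.read_state();print((s['tool_pos']-[.5603,-.3345,.1478])@s['orientation'],s['wrist_force']@s['orientation'])
im=env.snapshot('wrist');cv2.imwrite('pics/w7.png',im[:,:,::-1])
c=env.camera_info('wrist');q=np.array([.4324,-.323,-.1107])
for P in([-97,0,59],[-25,5.5,59],[-33,0,64],[-11,9,59],[-11,0,68]):print(P,proj(c,T(q,[np.array(P)/1e3])))"
```

```text
time_s: 26.95
tool_pos: [0.4827, -0.3256, 0.1542]
orientation: [[-0.107, -0.994, 0.035], [-0.994, 0.106, -0.011], [0.008, -0.036, -0.999]]
wrist_force: [21.9, -1.8, -1.7]
gripper_width: 0.0127
grasp_force: 93.2
[-0.0005  0.0778 -0.0092] [ -0.5926 -21.8655   2.4413]
[-97, 0, 59] [[536.9286 203.2358]]
[-25, 5.5, 59] [[431.8573 209.5164]]
[-33, 0, 64] [[446.2726 203.9722]]
[-11, 9, 59] [[411.569 213.997]]
[-11, 0, 68] [[415.409 205.098]]
```

```bash
python3 -c "
from bench import env
print(env.job_done())"
```

```text
the job is handed in; nothing more can be done
None
```

I laid the wheelset in the cradle with the catch still on and let it go, pushed the catch down to its stop, and handed in while still pulling the lever with about 22 N. The lever bar stopped hard after 78 mm, where the wheel should be home, but I judged that by force and travel and took no final picture.

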